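Jack up the tilting workboard under a guitar top

ROBOT

A 7-joint arm with a two-finger parallel gripper is mounted at the origin on the work surface. World frame = base frame: x ahead of the robot, y to its left, z up, the work surface at z = 0. Lengths are in m, angles in rad, forces in N, time in s.
With the tool pointing down it reaches from about 0.35 to 0.9 m from the base axis. Payload 19.9 kg.
Tool frame: the origin (TCP) lies midway between the tips of the shut fingers; the grasp point (between the pads) lies 19 mm behind it (manip.hold_point_z is the distance from the TCP to the grasp point, in m); z points along the fingers, y is the line along which they close (so a half turn about z gives the same grasp; the last joint's range is limited). The gripper opens to 94 mm and grips with 3 to 60 N. Pads are 16 mm wide; open, the fingers measure 119 mm over their backs; the gripper's body (75 mm by 177 mm) begins 78 mm behind the grasp point.
Start: joints at [-1.294, 0.417, -0.01, 1.614, 0.005, 1.111, -0.053], TCP at [0.195, 0.594, 0.205] pointing down, gripper open.
Joint ranges: [-2.81, 2.81], [-0.39, 2.02], [-1.27, 1.25], [0.06, 2.57], [-1.19, 4.33], [0.19, 2], [-2.82, 2.82]. Speed limits (rad/s): [1.89, 1.89, 2.39, 2.39, 3.01, 3.01, 3.01].

INTERFACE

Orientations are given as a unit quaternion [w, x, y, z].
In Python, from cell import manip gives the robot as it stands. The module is installed in compiled form; this text tells all that it offers.
- The arm moves only by the tool arm_command, never from a script. Its argument "commands" is a list of rows, each a list of 7 numbers: the shift along the tool's x, y, z in cm, then the turn, a rotation vector about the tool's x, y, z in rad, then the finger opening in cm, from 0 to 9.4. A call has 1 to 5 rows; each row shifts and turns the commanded pose from where the row before left it, along the tool's axes as they then stand; what a row does not reach is not made up. A row lasts 1/10 s, in which the tool goes at most 50 mm and 8.59 degrees, less where a joint would pass 70% of its speed; a pose out of reach is approached as far as the arm can. A call with a gripper value outside its range is refused whole. The fingers move at their own pace and stop on an object; the grip force is fixed at half the most. Time passes only in rows, so rows that do not move let the fingers close. It gives the time, the measured TCP pose, the force, the opening and the grip force at its end, in the units of the state.
- manip.read_state(): the state, without advancing time (a new reading comes with each control period).
- manip.camera(name): name is "scene" or "top" or "wrist"; returns the picture (384x512x3 uint8, blue, green, red); there is no depth.
- manip.calibration(name): a dict with "intrinsics" (3x3 intrinsics, pixels), "rvec" (rotation vector, rad) and "tvec" (3), from world to camera coordinates, as OpenCV has them. Camera axes: x right, y down, z forward; pixel columns grow to the right and rows downward; lengths in m; the calibration is good to about 2 mm. A picture is of the moment at which its call begins: read the wrist's pose just before it. calibration takes no time and is no camera call; for the wrist camera it gives the pose at the moment of the call.
- manip.hand_in(): hands the job in; it is judged then, once.
The state is a dict: "time": time; "joints": joint angles; "qd": joint speeds; "joint_torque": joint torques, N m; "eef_pos": TCP position; "orientation": TCP orientation; "contact_force": force on the tool from outside, world axes, zero at the start; "torque": the same for the moment, N m; "width": finger opening in m; "gripper_force": force on a finger pad.
Only numpy, scipy, OpenCV 4.12 (cv2) and the standard library are available. Lean on these libraries where they do the work, as an engineer would, in place of code of your own. Each camera call takes 0.05 s, during which the arm holds its last target. There are 200 camera calls.

TASK

The hinged workboard that carries the guitar top has to come up at its front edge. Slide the small bench jack in under the front of the board, standing flat on the bench with its round saddle centred under the round lift pad of the steel shoe, then push the jack's pump handle all the way down so that the jack alone raises the board, and finish still holding the handle down, since the jack sinks as soon as it is let go. Keep your hands off the board and its shoe, and leave the glue bottle, the chisel and the sanding block where they are.

Things in the scene. Friction and masses are not known exactly. Their poses are not given: they have to be found in the camera images.
- jack: Loose grey bench jack, 0.8-1 kg. Origin: underside, below its grip block; x ahead to the saddle, z up. Base plate 275 x 64 x 12 mm, x -150 to +125 mm. Grip block 36 x 36 mm, top 72 mm up, taken from above with fingers on its left and right (y) sides, free down to the base plate. Ahead of it a low body 26 mm wide, 34 high, and the ram sleeve (radius 17, 62 high) at x +100 mm; handle at its rear.
- grip (a point): Point on the jack's grip block to grasp: 55 mm above the jack's underside, over its origin; axes as the jack's.
- saddle: The jack's saddle: a flat dark steel disc, radius 20 mm, 10 mm thick, on a ram that moves straight up out of the jack at x = +100 mm. Origin: centre of its top face, 84 mm above the bench when down, 114 mm when fully up. It rises 0.5 mm for each mm that the handle's end goes down, and sinks back when the handle is let go.
- saddle_top (a point): Centre of the saddle's top face (same point as saddle).
- handle: Pump handle: steel bar, radius 7 mm, rubber end 50 long, 34 wide, 16 mm thick. Origin: pivot, in the grip block 60 mm above the bench. Points back (-x of the jack), 25 deg up when raised; swings 0.5 rad down to a stop, 3.6 deg below level. Spring and load push it up: 1 N at its end at first, 5 to 8 N under the board. Base plate reaches under all of it, so pressing down does not tip the jack.
- handle_end (a point): Middle of the upper face of the handle's rubber end, the place to press: 120 mm from the pivot along the handle and 8 mm above the bar's axis. Raised: 106 mm behind the jack's origin and 118 mm above the bench; fully down: 120 mm behind and 60 mm above.
- board: Plywood workboard 340 (x) by 520 mm (y), 18 thick, a braced guitar top on it; 0.9 to 1.8 kg. Hinged at its far edge to a fixed stand; at rest level, underside 108 mm above the bench. Origin: middle of its front edge, 115 mm up; x towards the hinge (at x = +352 mm), z up. Below stand two 36 mm posts at x = +70, y = +-225 mm, on rails 40 mm wide; between them it is open from the front.
- shoe: Steel shoe clamped somewhere along the board's front edge: tongue 44 mm wide, reaching 52 mm out from the edge, top 108 mm up, with a bolt head (radius 9, 7 high) right above the lift pad, a round rubber disc (radius 14) below it. Origin: centre of the pad's underside, 30 mm in front of the edge, 92 mm up at rest, 8 mm above the lowered saddle; axes as the board's. Rises 22 mm at full stroke.
- pad_centre (a point): Centre of the lift pad's underside (same point as shoe).
- glue: White glue bottle, radius 27 mm, 115 mm high, standing to one side. Origin: centre of its foot. Leave alone.
- chisel: Wood chisel lying on the bench, 225 mm long, handle radius 12 mm. Origin: on the bench near its middle, x along the blade. Leave alone.
- sanding: Cork sanding block, 110 x 60 x 33 mm. Origin: centre of its underside. Leave alone.

How it is judged:
By the outcome, as a careful person would: the job done as asked, in the order asked, and still so for the second after the job is handed in, while the arm keeps its last pose, push and grip.
It also fails if it takes over 54 s, if anything falls off the work surface, if the arm or the gripper's body presses on something with over 40 N, if the wrist force passes 120 N, or if a joint passes its speed limit or range.

## Working session

There is one attempt and no reset: what is moved stays moved. The work goes in short steps, Python scripts to look and compute and a tool call to move; the robot and the scene stay as the last step left them, time stands still between calls to the robot, and variables do not carry over. Pictures are saved under pics/ and viewed, at most 10 in all, crops included, and the job is handed in when it is done.

Besides the shell and the picture viewer there is one more tool, called after ">>>" as a command line: name --pt "numbers of a row" for each row, then --argument value for the rest. arm_command: Moves the arm, as the interface text tells. Its arguments: {"type":"object","properties":{"commands":{"type":"array","items":{"type":"array","items":{"type":"number"}}}},"required":["commands"]}

```bash
mkdir -p pics; cat > h.py <<'E'
import numpy as np, cv2
from cell import manip
from scipy.spatial.transform import Rotation as R
def cal(n):
    c=manip.calibration(n); return np.array(c["intrinsics"],float),np.array(c["rvec"],float).ravel(),np.array(c["tvec"],float).ravel()
def ray(n,uv,z,c=None):
    K,r,t=c or cal(n); M=R.from_rotvec(r).as_matrix(); o=-M.T@t
    d=(M.T@np.linalg.inv(K)@np.c_[np.atleast_2d(uv),np.ones(len(np.atleast_2d(uv)))].T).T
    return o+d*((z-o[2])/d[:,2:])
def proj(n,P,c=None):
    K,r,t=c or cal(n); return cv2.projectPoints(np.atleast_2d(P).astype(float),r,t,K,None)[0][:,0]
E
python3 - <<'E'
from h import *
s=manip.read_state();print({k:np.round(v,3) for k,v in s.items()}, manip.hold_point_z)
for n in("scene","top"):
    im=manip.camera(n);cv2.imwrite(f"pics/{n}0.png",im)
    K,r,t=cal(n);print(n,K.round(1).tolist(),(-R.from_rotvec(r).as_matrix().T@t).round(3))
a=[cv2.resize(cv2.imread(f"pics/{n}0.png"),(800,600),interpolation=cv2.INTER_CUBIC) for n in("scene","top")]
for n,i in zip(("scene","top"),a): cv2.imwrite(f"pics/{n}0b.png",i)
E
```

```text
{'time': np.float64(0.0), 'joints': array([-1.295,  0.418, -0.01 ,  1.614,  0.005,  1.111, -0.053]), 'qd': array([-0.001, -0.001,  0.   , -0.   ,  0.001, -0.   ,  0.   ]), 'joint_torque': array([ 2.0000e-03, -8.5125e+01,  6.4000e-01, -4.2600e+01, -4.9000e-02,
        1.8000e-02,  0.0000e+00]), 'eef_pos': array([0.195, 0.593, 0.205]), 'orientation': array([-0.   ,  0.158,  0.987, -0.001]), 'contact_force': array([-0.923, -0.759, -0.251]), 'torque': array([0.04 , 0.034, 0.07 ]), 'gripper_force': np.float64(0.0), 'width': np.float64(0.094)} 0.0188
scene [[369.0, 0.0, 255.6], [0.0, 369.0, 188.0], [0.0, 0.0, 1.0]] [ 1.201 -0.371  0.962]
top [[354.3, 0.0, 256.5], [0.0, 354.3, 191.1], [0.0, 0.0, 1.0]] [ 0.518 -0.021  1.03 ]
```

View pics/scene0b.png

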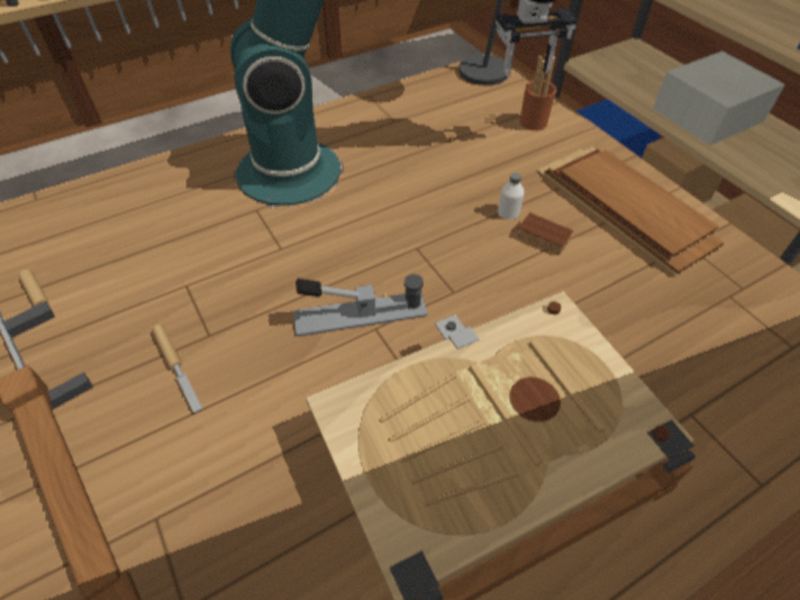

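View pics/top0b.png

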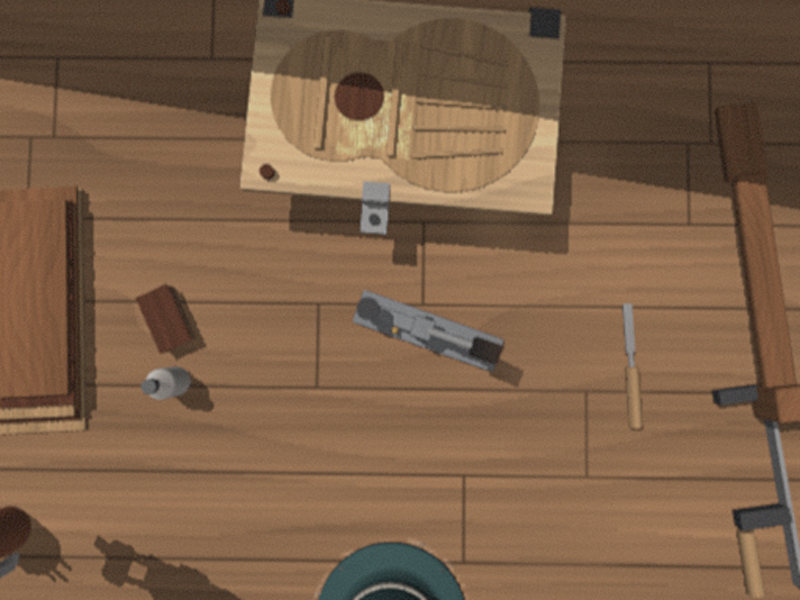

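```bash
python3 - <<'E'
from h import *
im=cv2.imread("pics/top0.png"); hsv=cv2.cvtColor(im,cv2.COLOR_BGR2HSV)
c=cal("top")
def show(n,uv,z): print(n,ray("top",np.array(uv)*.64-.18,z,c).round(4).tolist())
# jack: low saturation blob in window
m=((hsv[...,1]<70)).astype(np.uint8); w=np.zeros_like(m); w[180:245,215:335]=m[180:245,215:335]
n,l,s,ct=cv2.connectedComponentsWithStats(w); i=1+s[1:,4].argmax(); print(s[i],ct[i])
cn=max(cv2.findContours((l==i).astype(np.uint8),0,2)[0],key=cv2.contourArea)
r=cv2.minAreaRect(cn); print("rect",r); print(ray("top",cv2.boxPoints(r),.012,c).round(4))
show("saddle",[[372,307]],.084); show("handle_end",[[487,347]],.118)
show("bolt",[[374.5,219]],.115); show("shoe tip corners",[[361,232],[386,234]],.108); show("shoe at edge far",[[364,183],[389,184]],.114)
show("board front corners",[[241,189],[553,214]],.126)
cv2.imwrite("pics/crop.png",cv2.resize(im[105:255,200:350],(600,600),interpolation=cv2.INTER_CUBIC))
E
```

```text
[ 226  185   97   53 2130] [273.27042254 211.10610329]
rect ((273.56695556640625, 211.24197387695312), (95.92945861816406, 22.902402877807617), 19.746837615966797)
[[ 0.532   0.0785  0.012 ]
 [ 0.5944  0.0572  0.012 ]
 [ 0.5042 -0.2028  0.012 ]
 [ 0.4426 -0.1809  0.012 ]]
saddle [[0.5569, 0.0362, 0.084]]
handle_end [[0.492, -0.1555, 0.118]]
bolt [[0.7027, 0.0323, 0.115]]
shoe tip corners [[0.6819, 0.0551, 0.108], [0.6789, 0.013, 0.108]]
shoe at edge far [[0.7638, 0.0509, 0.114], [0.7625, 0.0089, 0.114]]
board front corners [[0.7485, 0.2538, 0.126], [0.7118, -0.2623, 0.126]]
```

View pics/crop.png

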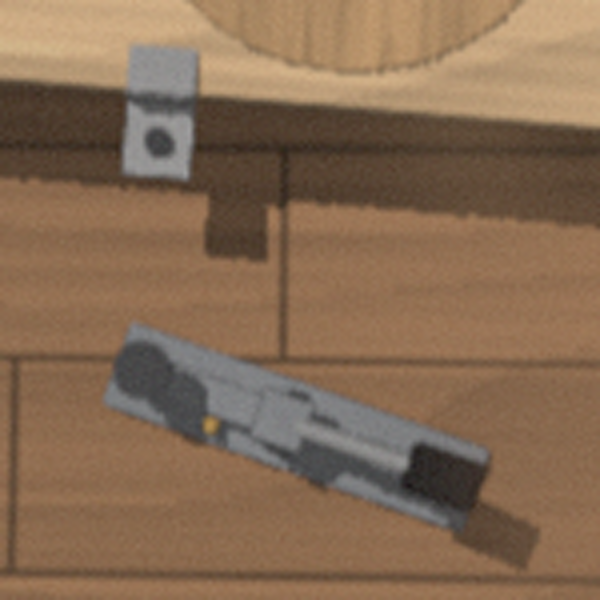

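The top view shows the jack (saddle at crop px 143,370; rubber end at 447,475; base plate yaw ≈71°). It also shows the shoe bolt (crop px 159,142) on a board yawed about -4°. The base plate measures 275 x 65 mm, which matches the sizes given. Next I move above the jack.

>>> arm_command --pt "-3.4 -3.4 0 0 0 0 9.4" --pt "-3.4 -3.4 0 0 0 0 9.4" --pt "-3.4 -3.4 0 0 0 0 9.4" --pt "-3.4 -3.4 0 0 0 0 9.4" --pt "-3.4 -3.4 0 0 0 0 9.4"

```text
time: 0.6
eef_pos: [0.3041, 0.3771, 0.2053]
orientation: [-0.0, 0.158, 0.987, -0.0]
contact_force: [0.8, 0.3, 0.9]
width: 0.0943
gripper_force: 0.0
```

>>> arm_command --pt "-3.4 -3.4 0 0 0 0 9.4" --pt "-3.4 -3.4 0 0 0 0 9.4" --pt "-3.4 -3.4 0 0 0 0 9.4" --pt "-3.4 -3.4 0 0 0 0 9.4" --pt "-3.4 -3.4 0 0 0 0 9.4"

```text
time: 1.1
eef_pos: [0.4124, 0.1626, 0.2055]
orientation: [0.0, 0.158, 0.987, 0.0]
contact_force: [1.9, 0.8, -0.9]
width: 0.0939
gripper_force: 0.0
```

>>> arm_command --pt "-3.4 -3.4 0 0 0 0 9.4" --pt "-3.4 -3.4 0 0 0 0 9.4" --pt "-3.4 -3.4 0 0 0 0 9.4" --pt "-3.4 -3.4 0 0 0 0 9.4" --pt "-3.4 -3.4 0 0 0 0 9.4"

```text
time: 1.6
eef_pos: [0.5209, -0.0519, 0.2055]
orientation: [0.0, 0.158, 0.987, 0.0]
contact_force: [0.1, 0.6, -1.0]
width: 0.0939
gripper_force: 0.0
```

>>> arm_command --pt "0 0 0 0 0 0.145 9.4" --pt "0 0 0 0 0 0.145 9.4" --pt "0 0 0 0 0 0.145 9.4" --pt "0 0 0 0 0 0.145 9.4" --pt "0 0 0 0 0 0.145 9.4"

```text
time: 2.1
eef_pos: [0.5202, -0.0501, 0.2053]
orientation: [-0.0, 0.501, 0.866, -0.0]
contact_force: [0.2, -0.7, -0.0]
width: 0.0942
gripper_force: 0.0
```

>>> arm_command --pt "0 0 0 0 0 0.145 9.4" --pt "0 0 0 0 0 0.145 9.4" --pt "0 0 0 0 0 0.145 9.4" --pt "0 0 0 0 0 0.145 9.4" --pt "0 0 0 0 0 0.145 9.4"

```text
time: 2.6
eef_pos: [0.5202, -0.0501, 0.2053]
orientation: [-0.0, 0.775, 0.632, -0.0]
contact_force: [0.3, -0.5, -0.0]
width: 0.0942
gripper_force: 0.0
```

```bash
cat >> h.py <<'E'
def pose():
    s=manip.read_state(); q=s["orientation"]; return np.array(s["eef_pos"]),R.from_quat([q[1],q[2],q[3],q[0]])
def togo(P,yang):
    """cm in tool axes, and turn about tool z, to TCP point P with tool y at world angle yang (deg)"""
    p,r=pose(); M=r.as_matrix(); a=np.degrees(np.arctan2(M[1,1],M[0,1]))
    print("pos",p.round(4),"tooly deg",a.round(2),"tilt",M[:,2].round(4),"dcm",(M.T@(np.array(P)-p)*100).round(2),"turnz",np.radians((a-yang+180)%360-180).round(3))
E
python3 - <<'E'
from h import *
c=cal("top")
for n,uv,z in(("saddle",(143,370),.084),("bolt",(159,142),.115),("hend",(447,475),.118),("block",(283,417),.072)):
    print(n,ray("top",np.array([uv])/4+[200-.375,105-.375],z,c).round(4))
togo([.522,-.05,.036],-19.1)
print(manip.read_state()["joints"].round(2),manip.read_state()["time"])
im=manip.camera("wrist");cv2.imwrite("pics/w1.png",im)
print(proj("wrist",[[.555,.0445,.084],[.522,-.05,.072]]))
E
```

```text
saddle [[0.5546 0.0429 0.084 ]]
bolt [[0.7023 0.0326 0.115 ]]
hend [[ 0.4882 -0.1552  0.118 ]]
block [[ 0.5244 -0.0513  0.072 ]]
pos [ 0.5202 -0.0501  0.2053] tooly deg -11.62 tilt [-4.e-04 -1.e-04 -1.e+00] dcm [ 0.05  0.18 16.93] turnz 0.13
[-0.58  0.29  0.74  1.89 -0.22  1.05  0.05] 2.6
[[269.83753656  78.45703851]
 [256.17107531 181.73166359]]
```

View pics/w1.png

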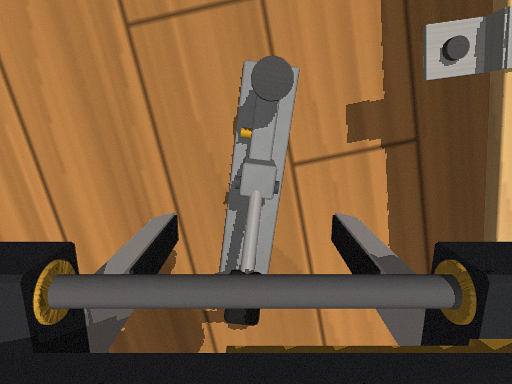

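The wrist picture shows the saddle at (272,77) and the block top at (259,179). Both are within 3 px of the prediction, so I descend and grip.

>>> arm_command --pt "0.05 0.2 0 0 0 0.13 9.4" --pt "0 0 4 0 0 0 9.4" --pt "0 0 4 0 0 0 9.4" --pt "0 0 4 0 0 0 9.4" --pt "0 0 2.5 0 0 0 9.4"

```text
time: 3.15
eef_pos: [0.5211, -0.0499, 0.0578]
orientation: [-0.001, 0.812, 0.584, -0.001]
contact_force: [0.3, 0.0, 1.5]
width: 0.0941
gripper_force: 0.0
```

>>> arm_command --pt "0 0 1.5 0 0 0 9.4" --pt "0 0 0.9 0 0 0 9.4" --pt "0 0 0 0 0 0 9.4" --pt "0 0 0 0 0 0 3" --pt "0 0 0 0 0 0 3"

```text
time: 3.65
eef_pos: [0.5231, -0.05, 0.0375]
orientation: [0.0, 0.813, 0.583, 0.001]
contact_force: [-0.1, -0.3, -0.2]
width: 0.0808
gripper_force: 0.0
```

>>> arm_command --pt "0 0 0 0 0 0 3" --pt "0 0 0 0 0 0 3" --pt "0 0 0 0 0 0 3" --pt "0 0 0 0 0 0 3" --pt "0 0 0 0 0 0 3"

```text
time: 4.15
eef_pos: [0.5224, -0.05, 0.0365]
orientation: [0.0, 0.813, 0.583, -0.0]
contact_force: [0.4, -0.1, -0.3]
width: 0.0413
gripper_force: 0.0
```

```bash
python3 - <<'E'
from h import *
s=manip.read_state();print(s["joints"].round(2),s["width"],s["gripper_force"],s["contact_force"].round(1))
togo([.603,.039,.036],-94)
E
```

```text
[-0.45  0.55  0.61  2.   -0.47  0.73  0.12] 0.04130141535802663 0.0 [ 0.4 -0.1 -0.3]
pos [ 0.5224 -0.05    0.0365] tooly deg -18.73 tilt [-0. -0. -1.] dcm [11.01  4.77  0.05] turnz 1.314
```

>>> arm_command --pt "0 0 0 0 0 0 3" --pt "0 0 0 0 0 0 3" --pt "0 0 0 0 0 0 3" --pt "0 0 0 0 0 0 3"

```text
time: 4.55
eef_pos: [0.5229, -0.0502, 0.0366]
orientation: [0.0, 0.813, 0.583, 0.0]
contact_force: [4.9, -1.7, -2.1]
width: 0.0358
gripper_force: 30.0
```

>>> arm_command --pt "0 0 0 0 0 0.08 3" --pt "0 0 0 0 0 0.1 3" --pt "0 0 0 0 0 0.1 3" --pt "0 0 0 0 0 0.1 3" --pt "0 0 0 0 0 0.1 3"

```text
time: 5.05
eef_pos: [0.522, -0.0499, 0.0365]
orientation: [-0.0, 0.929, 0.371, -0.0]
contact_force: [-0.9, -0.5, 3.3]
width: 0.036
gripper_force: 30.1
```

```bash
python3 - <<'E'
from h import *
s=manip.read_state();print(s["joints"].round(2),s["width"],s["gripper_force"],s["contact_force"].round(1))
togo([.603,.039,.036],-94)
E
```

```text
[-0.54  0.59  0.73  2.01 -0.57  0.76 -0.27] 0.0360145818592092 30.053854286670685 [-0.9 -0.5  3.3]
pos [ 0.522  -0.0499  0.0365] tooly deg -46.43 tilt [-9.e-04  2.e-04 -1.e+00] dcm [12.   -0.86  0.05] turnz 0.83
```

>>> arm_command --pt "0 0 0 0 0 0.1 3" --pt "0 0 0 0 0 0.1 3" --pt "0 0 0 0 0 0.1 3" --pt "0 0 0 0 0 0.1 3" --pt "0 0 0 0 0 0.1 3"

```text
time: 5.55
eef_pos: [0.5221, -0.0498, 0.0365]
orientation: [-0.0, 0.992, 0.13, -0.0]
contact_force: [-0.9, -0.2, 2.5]
width: 0.0359
gripper_force: 30.1
```

>>> arm_command --pt "0 0 0 0 0 0.1 3" --pt "0 0 0 0 0 0.1 3" --pt "0 0 0 0 0 0.1 3" --pt "0 0 0 0 0 0.03 3" --pt "0 0 0 0 0 0 3"

```text
time: 6.05
eef_pos: [0.5222, -0.0497, 0.0365]
orientation: [-0.0, 0.999, -0.033, -0.0]
contact_force: [-1.6, 1.2, 5.1]
width: 0.036
gripper_force: 30.0
```

```bash
python3 - <<'E'
from h import *
s=manip.read_state();print(s["joints"].round(2),s["width"],s["gripper_force"],s["contact_force"].round(1))
togo([.603,.039,.036],-94)
a=[cv2.resize(manip.camera(n),(800,600),interpolation=cv2.INTER_CUBIC) for n in("top","wrist")]
v=np.hstack([a[0][150:450,200:600],cv2.resize(a[1],(400,300))]);cv2.imwrite("pics/m2.png",v);cv2.imwrite("pics/w2.png",cv2.resize(a[1],(512,384)))
p,r=pose(); d=r.as_matrix()[:,0]; print(d, proj("wrist",[p+.1*d+[0,0,.084-p[2]],[.7025,.0325,.115]]),proj("top",[p+.1*d+[0,0,.084-p[2]]]))
E
```

```text
[-0.67  0.68  0.93  2.01 -0.75  0.83 -0.95] 0.03595709243034952 30.012513399124146 [-1.6  1.2  5.1]
pos [ 0.5222 -0.0497  0.0365] tooly deg -93.83 tilt [-7.e-04  4.e-04 -1.e+00] dcm [ 7.47 -9.39  0.05] turnz 0.003
[ 9.97833998e-01 -6.57788143e-02 -6.78335236e-04] [[ 253.81486378   25.62788692]
 [-143.75518076 -357.19568223]] [[272.70984482 172.44765814]]
```

View pics/m2.png

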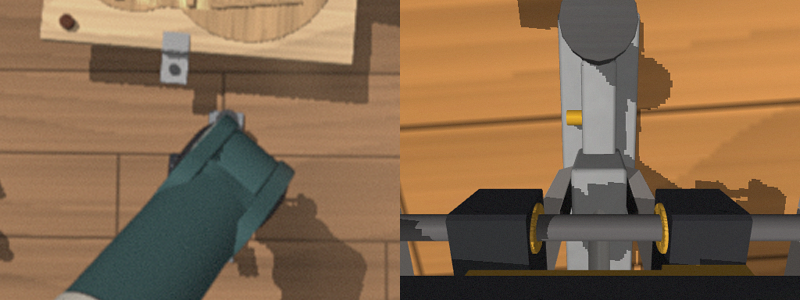

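The wrist view shows the saddle disc centred at about (252,28) in wrist pixels, against a prediction of (254,26), so the jack is held square. I slide it sideways first, then forward.

>>> arm_command --pt "0 -1.5 0 0 0 0 3" --pt "0 -2 0 0 0 0 3" --pt "0 -2 0 0 0 0 3" --pt "0 -2 0 0 0 0 3" --pt "0 -1.8 0 0 0 0 3"

```text
time: 6.65
eef_pos: [0.5283, 0.0422, 0.0366]
orientation: [0.001, 0.999, -0.034, -0.0]
contact_force: [0.4, -9.3, 3.5]
width: 0.0362
gripper_force: 30.0
```

>>> arm_command --pt "1 0 0 0 0 0 3" --pt "1.5 0 0 0 0 0 3" --pt "1.5 0 0 0 0 0 3" --pt "1 0 0 0 0 0 3" --pt "0 0 0 0 0 0 3"

```text
time: 7.15
eef_pos: [0.5784, 0.0396, 0.0361]
orientation: [-0.0, 0.999, -0.033, -0.001]
contact_force: [4.1, 0.1, -2.7]
width: 0.0355
gripper_force: 30.0
```

```bash
python3 - <<'E'
from h import *
s=manip.read_state();print(s["joints"].round(2),s["width"],s["gripper_force"],s["contact_force"].round(1))
p,r=pose(); d=r.as_matrix()[:,0]; sd=p+.099*d+[0,0,.084-p[2]]
t=np.array([.7025,.0325]); print(p,"saddle",sd,"dcm",(r.as_matrix().T@np.r_[t-sd[:2],0]*100).round(2))
w=manip.camera("wrist");print(proj("wrist",[sd,[.7025,.0325,.092],[.7025,.0325,.115]]))
S=manip.camera("scene");u=proj("scene",[sd,[.7025,.0325,.115],[.7025,.0325,.092]]);print(u)
x,y=u[1].astype(int);q=cv2.resize(S[y-50:y+50,x-66:x+67],(532,400),interpolation=cv2.INTER_CUBIC);print("scene crop origin",x-66,y-50)
cv2.imwrite("pics/m3.png",np.vstack([w[:200,:],np.zeros((0,512,3),np.uint8),cv2.resize(q,(512,385))]))
E
```

```text
[-0.78  0.76  0.91  1.87 -0.76  0.9  -1.13] 0.035528727458606454 29.997865855693817 [ 4.1  0.1 -2.7]
[0.57837922 0.03958212 0.03605378] saddle [0.67716211 0.03303087 0.08385032] dcm [ 2.53 -0.11 -0.  ]
[[ 253.83448725   27.94007813]
 [ 250.45516718  -59.13450206]
 [ 249.40985417 -105.92121254]]
[[281.76156542 207.98466162]
 [287.08357345 207.66864701]
 [286.52858428 212.40665857]]
scene crop origin 221 157
```

View pics/m3.png

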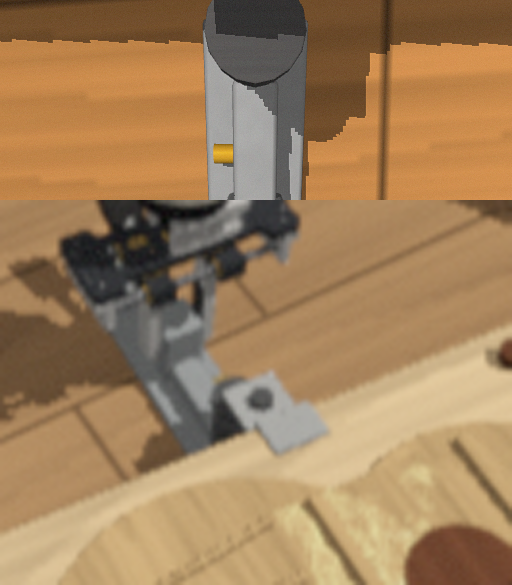

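The picture shows the saddle partly under the shoe. In the scene view the bolt appears about 1.5 px right of its projection, so I'll measure that finely using the start pictures.

```bash
python3 - <<'E'
from h import *
P={"saddle":[.5548,.0437,.084],"bolt":[.7025,.0325,.115]}
D={}
for n in("top","scene"):
    im=cv2.imread(f"pics/{n}0.png"); g=cv2.cvtColor(im,cv2.COLOR_BGR2GRAY).astype(int)
    for k,p in P.items():
        u=proj(n,p)[0]; x,y=u.round().astype(int); w=5 if k=="bolt" else 9
        q=g[y-w:y+w+1,x-w:x+w+1]; 
        print(n,k,u.round(2)); 
        if k=="bolt": 
            print(q); wt=np.clip(115-q,0,None) if 1 else 0
            yy,xx=np.mgrid[-w:w+1,-w:w+1]; print("centroid off",(wt*xx).sum()/wt.sum()+x-u[0],(wt*yy).sum()/wt.sum()+y-u[1])
        else: print(q)
E
```

```text
top saddle [235.09 197.05]
[[116 114 118 115 114 112 118 128 127 126 129 123 128 129 115 113 115 113
  112]
 [114 117 121 119 110 112 122 122 118 117 124 120 127 131 131 124 120 117
  113]
 [119 114 119 118 114 107 102  98  94  94  93 107 113 121 125 130 132 123
  127]
 [121 120 120 116 104  88  81  75  74  77  77  80  86  99 113 122 128 129
  132]
 [116 115 116 103  88  72  72  70  73  72  67  72  68  79  96 116 127 128
  131]
 [105 103 102  88  79  69  70  70  68  64  78  72  67  69  79  98 121 128
  130]
 [ 86  86  87  77  72  71  71  74  74  74  71  71  72  68  73  81 113 128
  128]
 [ 92  93  84  72  70  76  74  72  69  73  76  74  71  68  70  76  89 107
  116]
 [110 111  84  72  71  70  76  70  72  71  70  74  75  75  74  68  66  85
  106]
 [109 106  87  75  74  71  66  72  74  75  71  76  70  68  70  69  62  83
  102]
 [106 104  92  72  66  74  75  70  74  72  67  71  68  71  70  74  68  73
   84]
 [105  99  94  74  72  70  71  70  72  73  76  71  69  73  74  68  69  73
   78]
 [106 111 104  85  73  71  75  73  78  67  70  73  70  73  75  71  68  75
   80]
 [110 118 123  92  7
[... 2528 characters left out ...]
 64 101 118 125
  128]
 [ 91  91  90  88  86  62  41  38  34  36  35  43  45  52  62  98 117 127
  128]]
scene bolt [287.08 207.67]
[[141 140 139 145 151 156 162 162 163 163 155]
 [148 152 152 157 162 160 162 161 164 163 162]
 [159 164 164 166 155 142 136 137 144 159 164]
 [167 165 165 162 135 101  91  93 106 140 161]
 [166 165 163 143 103  86  83  81  87 108 158]
 [165 164 146 109  77  82  84  83  83  94 154]
 [164 163 144 103  65  69  78  80  76  98 154]
 [163 165 161 118  77  61  69  74  78 110 155]
 [159 165 163 143 130 111 106  99 123 142 160]
 [144 160 164 162 162 153 149 144 157 162 163]
 [119 145 161 165 163 164 162 162 165 164 164]]
centroid off 1.0400220598265832 0.8762968092293875
```

The roughly 1 px offset is common to the saddle and the bolt, so it is camera bias and the relative position holds. I finish the slide.

>>> arm_command --pt "0.8 -0.1 0 0 0 0 3" --pt "0.9 0 0 0 0 0 3" --pt "0.8 0 0 0 0 0 3" --pt "0 0 0 0 0 0 3" --pt "0 0 0 0 0 0 3"

```text
time: 7.75
eef_pos: [0.6037, 0.0387, 0.0364]
orientation: [0.0, 0.999, -0.033, 0.0]
contact_force: [1.1, -0.5, -6.4]
width: 0.0359
gripper_force: 30.0
```

```bash
python3 - <<'E'
from h import *
s=manip.read_state();print(s["joints"].round(2),s["width"],s["gripper_force"],s["contact_force"].round(1))
p,r=pose(); d=r.as_matrix()[:,0]; sd=p+.099*d
t=np.array([.7024,.0325]); print(p,"saddle",sd,"dcm",(r.as_matrix().T@np.r_[t-sd[:2],0]*100).round(2), "tilt",r.as_matrix()[:,2])
he=p-.106*d; print("handle end up",he,"down",p-.12*d)
w=manip.camera("wrist");S=manip.camera("scene")
q=cv2.resize(S[157:257,221:354],(512,385),interpolation=cv2.INTER_CUBIC)
cv2.imwrite("pics/m4.png",np.vstack([w[:200,:],q]))
E
```

```text
[-0.75  0.79  0.9   1.81 -0.77  0.93 -1.14] 0.03587370127148645 29.997321367263794 [ 1.1 -0.5 -6.4]
[0.60365335 0.03865535 0.03642352] saddle [0.70243522 0.03208724 0.03646671] dcm [-0.01 -0.04 -0.  ] tilt [ 4.15981546e-04 -3.20291356e-04 -9.99999862e-01]
handle end up [0.4978869  0.04568786 0.03637727] down [0.48391775 0.04661669 0.03637116]
```

View pics/m4.png

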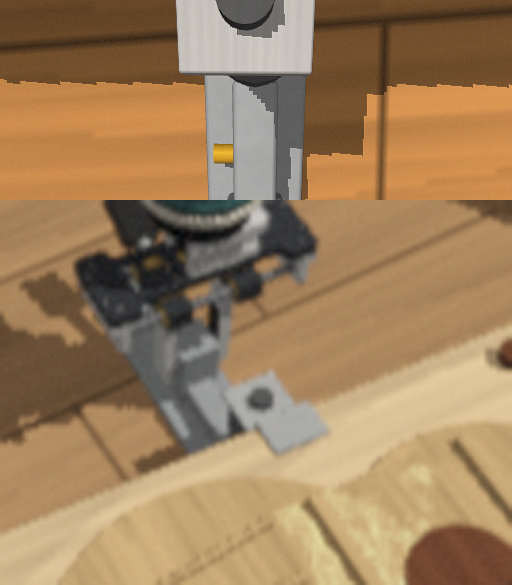

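In the wrist view the shoe tongue spans x 178–313 (its tip edge at row 73), while the saddle column spans 205–305, so there may be a lateral offset of about 2 mm. I'll quantify it with the wrist calibration.

```bash
python3 - <<'E'
from h import *
im=cv2.imread("pics/m4.png")[:200]; g=cv2.cvtColor(im,cv2.COLOR_BGR2GRAY).astype(int)
c=cal("wrist"); K,r,t=c; print(K.round(1).tolist(), "cam",(-R.from_rotvec(r).as_matrix().T@t).round(4))
print(proj("wrist",[[.7024,.0325,.115],[.70244,.0321,.084]]))
for row in (40,60,68): print(row,[i for i in range(150,340) if abs(g[row,i+1]-g[row,i-1])>25])
print("tip row",[ (col,[i for i in range(60,90) if abs(g[i+1,col]-g[i-1,col])>40]) for col in(190,300)])
b=ray("wrist",[[178,73],[313,73]],.108,c); print("shoe tip corners",b.round(4),b.mean(0))
for row in (90,110,130,190): print(row,[i for i in range(190,330) if abs(g[row,i+1]-g[row,i-1])>18])
print("base sides z.012",ray("wrist",[[206,110],[304,110],[208,190],[302,190]],.012,c).round(4))
print("bolt bottom",ray("wrist",[[245.5,28]],.108,c))
E
```

```text
[[310.1, 0.0, 254.4], [0.0, 310.1, 189.4], [0.0, 0.0, 1.0]] cam [0.6686 0.0342 0.2157]
[[252.66112765  -2.43089588]
 [254.11185719  27.30509374]]
40 [177, 178, 311, 312, 313]
60 [178, 179, 310, 311, 312]
68 [178, 179, 310, 311, 312]
tip row [(190, [71, 72, 73, 83, 84]), (300, [72, 73, 74])]
shoe tip corners [[0.6842 0.0583 0.108 ]
 [0.6813 0.0141 0.108 ]] [0.68276909 0.0362096  0.108     ]
90 [205, 206, 207, 231, 232, 233, 248, 249]
110 [204, 206, 231, 232, 233, 234, 265, 266]
130 [205, 207, 232, 234, 273, 274, 275, 303]
190 [207, 209, 232, 233, 235, 272, 273, 274, 275, 288, 289, 298, 299, 300, 301, 307, 308]
base sides z.012 [[0.6749 0.0647 0.012 ]
 [0.6708 0.0024 0.012 ]
 [0.6228 0.0686 0.012 ]
 [0.6186 0.0053 0.012 ]]
bolt bottom [[0.69624164 0.03523356 0.108     ]]
```

```bash
python3 - <<'E'
from h import *
from scipy.optimize import least_squares
# wrist calib is for current pose; tool-relative geometry is the same in m3 and m4 (jack held)
c=cal("wrist"); p,r=pose(); M=r.as_matrix()
g=cv2.cvtColor(cv2.imread("pics/m3.png")[:200],cv2.COLOR_BGR2GRAY).astype(int)
print("col254 rows 70-92",g[70:92,254].tolist()); print("col240",g[70:92,240].tolist())
for row in(30,40,50,60): print(row,[ (i,g[row,i]) for i in list(range(199,212))+list(range(298,312))])
def tl(uv,z): return ((ray("wrist",uv,z,c)-p)@M*1000).round(1)
print("disc sides row30 (tool mm)",tl([[204.5,30],[304.5,30]],.084))
print("near edge if top face",tl([[254,r_] for r_ in(76,78,80,82,84)],.084)[:,0],"if rim bottom",tl([[254,r_] for r_ in(80,82,84,86)],.074)[:,0])
g4=cv2.cvtColor(cv2.imread("pics/m4.png")[:200],cv2.COLOR_BGR2GRAY).astype(int); print("m4 col 254",g4[70:92,254].tolist())
print("pad in tool mm",tl([[245.25,73]],.108)+[22,0,0], "expected 99..100")
E
```

```text
col254 rows 70-92 [88, 81, 81, 90, 87, 90, 91, 88, 86, 87, 90, 89, 82, 50, 42, 38, 35, 84, 95, 100, 173, 167]
col240 [80, 85, 87, 89, 89, 92, 85, 92, 91, 89, 50, 31, 41, 131, 175, 173, 171, 172, 170, 169, 169, 171]
30 [(199, np.int64(82)), (200, np.int64(85)), (201, np.int64(85)), (202, np.int64(84)), (203, np.int64(89)), (204, np.int64(121)), (205, np.int64(90)), (206, np.int64(88)), (207, np.int64(91)), (208, np.int64(91)), (209, np.int64(91)), (210, np.int64(90)), (211, np.int64(91)), (298, np.int64(53)), (299, np.int64(52)), (300, np.int64(48)), (301, np.int64(56)), (302, np.int64(52)), (303, np.int64(52)), (304, np.int64(45)), (305, np.int64(46)), (306, np.int64(53)), (307, np.int64(79)), (308, np.int64(81)), (309, np.int64(78)), (310, np.int64(84)), (311, np.int64(76))]
40 [(199, np.int64(77)), (200, np.int64(78)), (201, np.int64(78)), (202, np.int64(79)), (203, np.int64(105)), (204, np.int64(151)), (205, np.int64(155)), (206, np.int64(96)), (207, np.int64(88)), (208, np.int64(87)), (209, np.int64(90)), (210, np.int64(84)), (211, np.int64(92)), (298, np.int64(88)), (299, np.int
[... 1037 characters left out ...]
63)), (208, np.int64(167)), (209, np.int64(167)), (210, np.int64(165)), (211, np.int64(163)), (298, np.int64(92)), (299, np.int64(93)), (300, np.int64(94)), (301, np.int64(91)), (302, np.int64(94)), (303, np.int64(94)), (304, np.int64(87)), (305, np.int64(89)), (306, np.int64(79)), (307, np.int64(87)), (308, np.int64(85)), (309, np.int64(84)), (310, np.int64(88)), (311, np.int64(87))]
disc sides row30 (tool mm) [[ 98.4 -19.2 -47.6]
 [ 98.4  19.7 -47.6]]
near edge if top face [81.4 80.7 79.9 79.2 78.4] if rim bottom [81.  80.2 79.4 78.5]
m4 col 254 [199, 176, 153, 117, 83, 78, 49, 48, 52, 51, 55, 49, 50, 39, 33, 41, 37, 83, 96, 98, 96, 98]
pad in tool mm [[101.5  -2.8 -71.6]] expected 99..100
```

In the wrist image alone, the saddle is at tool (99.0, +0.2) mm and the pad at (101.5, -2.8) mm. The common calibration error cancels there, so I correct by that amount.

>>> arm_command --pt "0.1 -0.15 0 0 0 0 3" --pt "0.12 -0.12 0 0 0 0 3" --pt "0 0 0 0 0 0 3" --pt "0 0 0 0 0 0 3"

```text
time: 8.25
eef_pos: [0.6058, 0.0415, 0.0364]
orientation: [-0.0, 0.999, -0.033, -0.0]
contact_force: [-0.5, -0.0, -7.8]
width: 0.0363
gripper_force: 30.0
```

```bash
python3 - <<'E'
from h import *
p,r=pose(); M=r.as_matrix(); c=cal("wrist"); w=manip.camera("wrist"); cv2.imwrite("pics/w5.png",w)
g=cv2.cvtColor(w,cv2.COLOR_BGR2GRAY).astype(int)
def edge(a,s): d=np.abs(a[2:]-a[:-2]); i=d.argmax(); j=slice(max(i-2,0),i+3); return s+1+(d[j]*np.arange(max(i-2,0),max(i-2,0)+len(d[j]))).sum()/d[j].sum()
L=np.mean([edge(g[q,160:200],160) for q in(45,55,65)]);Rr=np.mean([edge(g[q,295:335],295) for q in(45,55,65)])
T=np.mean([edge(g[50:82,q],50) for q in(L+12,Rr-12) for q in[int(q)]])
tl=lambda uv,z:((ray("wrist",uv,z,c)-p)@M*1000).round(1)
print(L,Rr,T,"tip",tl([[L,T],[Rr,T]],.108),"pad",tl([[(L+Rr)/2,T]],.108)+[22,0,0])
d=M[:,0];print(p,"end up",p-.106*d,"down",p-.12*d,manip.read_state()["contact_force"].round(1),manip.read_state()["time"])
E
```

```text
187.18068541970777 320.7570169495596 78.65644585214636 tip [[ 77.7 -21.9 -71.6]
 [ 77.7  22.  -71.6]] pad [[ 99.7   0.1 -71.6]]
[0.60576959 0.04152201 0.03641313] end up [0.50000125 0.04852621 0.03643238] down [0.48603185 0.04945129 0.03643492] [-0.4  0.4 -8.3] 8.3
```

>>> arm_command --pt "0 0 0.05 0 0 0 3" --pt "0 0 0 0 0 0 3" --pt "0 0 0 0 0 0 4.5" --pt "0 0 0 0 0 0 6" --pt "0 0 0 0 0 0 7"

```text
time: 8.8
eef_pos: [0.6062, 0.0412, 0.0363]
orientation: [0.0, 0.999, -0.033, 0.0]
contact_force: [0.0, -0.2, -0.5]
width: 0.0563
gripper_force: 0.0
```

>>> arm_command --pt "0 0 0 0 0 0 7" --pt "0 0 0 0 0 0 7" --pt "0 0 0 0 0 0 7" --pt "0 0 0 0 0 0 7"

```text
time: 9.2
eef_pos: [0.6059, 0.0413, 0.036]
orientation: [0.0, 0.999, -0.033, 0.0]
contact_force: [0.0, 0.1, -0.6]
width: 0.0701
gripper_force: 0.0
```

>>> arm_command --pt "0 0 -2 0 0 0 7" --pt "0 0 -3 0 0 0 7" --pt "0 0 -4 0 0 0 7" --pt "0 0 -4 0 0 0 7" --pt "0 0 -1 0 0 0 7"

```text
time: 9.7
eef_pos: [0.6073, 0.0406, 0.1812]
orientation: [-0.0, 0.999, -0.033, 0.003]
contact_force: [0.3, -0.9, -0.3]
width: 0.0701
gripper_force: 0.0
```

```bash
python3 - <<'E'
from h import *
togo([.500,.0485,.14],-93.83)
p=pose()[0];w=manip.camera("wrist");S=manip.camera("scene")
print(proj("wrist",[[.7048,.0349,.108],[.5,.0485,.118],[.606,.0415,.072]]))
cv2.imwrite("pics/m6.png",np.vstack([w[::1],cv2.resize(S[150:212,200:328],(420,203))[:200].repeat(1,0) if 0 else cv2.resize(S[155:208,221:354],(512,204),interpolation=cv2.INTER_CUBIC)]))
E
```

```text
pos [0.6073 0.0406 0.1812] tooly deg -93.84 tilt [ 5.2e-03  7.0e-04 -1.0e+00] dcm [-10.78  -0.06   4.07] turnz -0.0
[[254.17444176  72.70896856]
 [254.04283022 318.70485135]
 [254.1561415  189.03858196]]
```

View pics/m6.png

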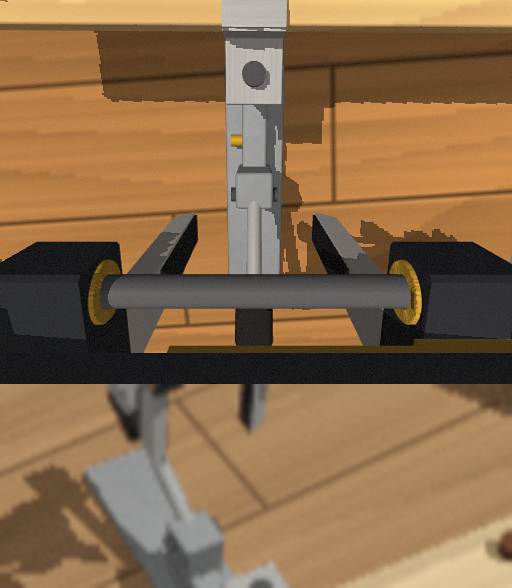

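The wrist view shows bolt (254,74), block (255,187) and handle end (254,~325) all in line with the tool axis. I move back over the handle end and close the fingers.

>>> arm_command --pt "-3 0 0 0 0 0 0" --pt "-4 0 0 0 0 0 0" --pt "-3.7 0 0 0 0 0 0" --pt "0 0 0 0 0 0 0" --pt "0 0 0 0 0 0 0"

```text
time: 10.3
eef_pos: [0.4986, 0.0492, 0.1756]
orientation: [-0.0, 0.999, -0.032, -0.0]
contact_force: [0.0, 0.4, 0.3]
width: 0.0337
gripper_force: 0.0
```

>>> arm_command --pt "0 0 2 0 0 0 0" --pt "0 0 2 0 0 0 0" --pt "0 0 0.8 0 0 0 0" --pt "0 0 0 0 0 0 0" --pt "0 0 0 0 0 0 0"

```text
time: 10.8
eef_pos: [0.4997, 0.0479, 0.1284]
orientation: [0.0, 0.999, -0.033, 0.0]
contact_force: [0.1, 0.5, 0.3]
width: 0.0005
gripper_force: 0.0
```

```bash
python3 - <<'E'
from h import *
togo([.500,.0485,.118],-93.83); s=manip.read_state();print(s["width"],s["joints"].round(2),s["contact_force"])
togo([.486,.0495,.060],-93.83)
E
```

```text
pos [0.4997 0.0479 0.1284] tooly deg -93.83 tilt [ 3.e-04 -7.e-04 -1.e+00] dcm [ 0.03 -0.06  1.04] turnz -0.0
0.0004895013485983826 [-1.02  0.52  1.1   2.01 -0.57  0.96 -1.26] [0.05856477 0.50444985 0.27480278]
pos [0.4997 0.0479 0.1284] tooly deg -93.83 tilt [ 3.e-04 -7.e-04 -1.e+00] dcm [-1.38 -0.07  6.84] turnz -0.0
```

>>> arm_command --pt "0 -0.05 0.5 0 0 0 0" --pt "0 0 0.5 0 0 0 0" --pt "-0.2 0 0.5 0 0 0 0" --pt "-0.2 0 0.5 0 0 0 0" --pt "-0.2 0 0.5 0 0 0 0"

```text
time: 11.3
eef_pos: [0.4932, 0.0495, 0.1027]
orientation: [-0.0, 0.999, -0.033, 0.0]
contact_force: [0.4, 0.5, 6.6]
width: 0.0004
gripper_force: 3.0
```

>>> arm_command --pt "-0.15 0 0.4 0 0 0 0" --pt "-0.15 0 0.4 0 0 0 0" --pt "-0.1 0 0.4 0 0 0 0" --pt "-0.1 0 0.4 0 0 0 0" --pt "0 0 0 0 0 0 0"

```text
time: 11.8
eef_pos: [0.4885, 0.0498, 0.0868]
orientation: [-0.0, 0.999, -0.033, 0.0]
contact_force: [2.4, 2.1, 5.4]
width: 0.0005
gripper_force: 3.0
```

```bash
python3 - <<'E'
from h import *
togo([.486,.0495,.060],-93.83); s=manip.read_state();print(s["joints"].round(2),s["contact_force"],s["time"])
w=manip.camera("wrist");T=manip.camera("top")
cv2.imwrite("pics/m7.png",np.vstack([w[:200],cv2.resize(T[105:255,200:350],(512,384))]))
E
```

```text
pos [0.4885 0.0498 0.0868] tooly deg -93.79 tilt [ 9.e-04 -0.e+00 -1.e+00] dcm [-0.25  0.04  2.68] turnz 0.001
[-0.98  0.56  1.03  2.07 -0.63  0.87 -1.22] [2.38684847 2.14511205 5.44440902] 11.8
```

View pics/m7.png

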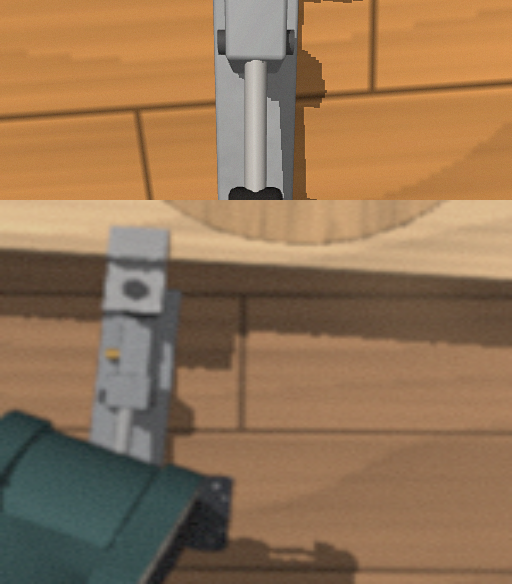

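The jack stays put under the shoe (bolt at 135,288 in the top crop) while the handle goes down at about 5 N. I continue to the stop.

>>> arm_command --pt "-0.1 0 0.5 0 0 0 0" --pt "-0.1 0 0.5 0 0 0 0" --pt "-0.05 0 0.5 0 0 0 0" --pt "0 0 0.5 0 0 0 0" --pt "0 0 0.4 0 0 0 0"

```text
time: 12.4
eef_pos: [0.4858, 0.05, 0.0629]
orientation: [-0.0, 0.999, -0.033, 0.0]
contact_force: [0.1, 2.4, 7.7]
width: 0.0004
gripper_force: 3.9
```

>>> arm_command --pt "0 0 0.3 0 0 0 0" --pt "0 0 0.1 0 0 0 0" --pt "0 0 0 0 0 0 0" --pt "0 0 0 0 0 0 0"

```text
time: 12.8
eef_pos: [0.4859, 0.05, 0.0597]
orientation: [-0.001, 0.999, -0.033, 0.0]
contact_force: [-7.0, 3.0, 26.5]
width: 0.0006
gripper_force: 13.9
```

>>> arm_command --pt "0 0 0 0 0 0 0" --pt "0 0 0 0 0 0 0" --pt "0 0 0 0 0 0 0"

```text
time: 13.1
eef_pos: [0.4859, 0.05, 0.0598]
orientation: [-0.001, 0.999, -0.033, 0.0]
contact_force: [-7.4, 2.7, 27.0]
width: 0.0004
gripper_force: 13.8
```

```bash
python3 - <<'E'
from h import *
s=manip.read_state();print(s["eef_pos"].round(4),s["contact_force"].round(1),s["time"])
S=manip.camera("scene");T=manip.camera("top")
print("top bolt: rest",proj("top",[.7047,.0347,.115]),"raised",proj("top",[.7047,.0347,.137]))
print("scene bolt: rest",proj("scene",[.7047,.0347,.115]),"raised",proj("scene",[.7047,.0347,.137]))
cv2.imwrite("pics/m8.png",np.vstack([cv2.resize(S[150:250,215:348],(532,400),interpolation=cv2.INTER_CUBIC)[:,:512],cv2.resize(T[120:190,200:300],(512,200))[:, :512]]))
for n,im,u in(("top",T,(240,139)),("scene",S,(289,203))):
    g=cv2.cvtColor(im,cv2.COLOR_BGR2GRAY).astype(int);x,y=u;q=np.clip(115-g[y-5:y+6,x-5:x+6],0,None);yy,xx=np.mgrid[-5:6,-5:6];print(n,"bolt seen",x+(q*xx).sum()/q.sum(),y+(q*yy).sum()/q.sum())
E
```

```text
[0.4859 0.05   0.0598] [-7.4  2.7 27. ] 13.1
top bolt: rest [[238.59577332 139.22411564]] raised [[238.09824279 137.47768837]]
scene bolt: rest [[288.1499059  207.88973717]] raised [[288.71596652 203.20864074]]
top bolt seen 238.95942228335625 138.49449793672628
scene bolt seen 288.5910780669145 204.09913258983892
```

View pics/m8.png

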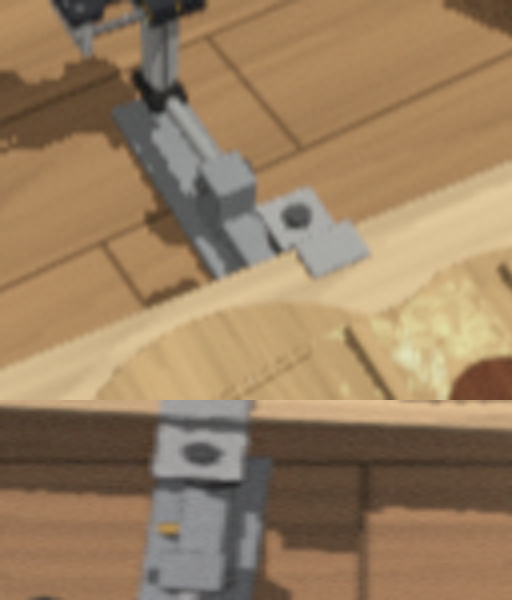

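The bolt rose 4.45 px in the scene view, about 21 mm against the expected 22 mm. The handle is on its stop at about 27 N, so I hand in.

```bash
python3 -c "
from cell import manip
print(manip.hand_in())"
```

```text
the job is handed in; nothing more can be done
None
```

I handed the job in with the jack's saddle centred under the lift pad to about 1 mm, the board's front raised about 21 mm of the expected 22, and the gripper still holding the pump handle on its stop at about 27 N.

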